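# Stop-button check on the salon's colour mixer

## Robot

A 7-joint arm with a two-finger parallel gripper is mounted at the origin on the work surface. World frame = base frame: x ahead of the robot, y to its left, z up, the work surface at z = 0. Lengths are in m, angles in rad, forces in N, time in s.
With the tool pointing down it reaches from about 0.425 to 0.875 m from the base axis. Payload 4.7 kg.
Tool frame: the origin (TCP) lies on the centre line of the jaws, within the pads' length; the fingertips stand ahead of it and the grasp point (between the pads) lies 2 mm behind it (nose_length is the z of the fingertips in the tool frame, in m); z points along the fingers, y is the line along which they close (so a half turn about z gives the same grasp; the last joint's range is limited). The gripper opens to 87 mm and grips with 3 to 60 N. Pads are 19 mm wide; open, the fingers measure 117 mm over their backs; the gripper's body (75 mm by 190 mm) begins 51 mm behind the grasp point.
Start: joints at [-1.156, 0.321, -0.07, 1.45, 0.023, 1.371, -0.057], TCP at [0.254, 0.598, 0.24] pointing down, gripper open.
Joint ranges: [-2.86, 2.86], [-0.3, 2.09], [-1.38, 1.24], [0.06, 2.45], [-1.56, 4.7], [0.09, 2.05], [-2.69, 2.69]. Speed limits (rad/s): [2.57, 2.57, 3.14, 3.14, 3.14, 3.14, 3.14].

## Interface

Orientations are given as a rotation vector (axis times angle).
In Python, from bench import * gives the robot as it stands.
- The arm moves only by the tool send_rows, never from a script. Its arguments are lists of equal length, an entry for each row: "xyz": the shift along the tool's x, y, z in mm, a list of three; "dr": the turn, a rotation vector about the tool's x, y, z in rad, a list of three. A call has exactly 10 rows; each row is the pose to reach, as a shift and turn from the pose commanded when the call began, along the tool's axes at that moment; what a row does not reach only later rows make up. A row lasts 1/12 s, in which the tool goes at most 41.7 mm and 7.16 degrees, less where a joint would pass 70% of its speed; a pose out of reach is approached as far as the arm can. A call with a gripper value outside its range is refused whole. "jaw" is the finger opening in mm, from 0 to 87, set as the call begins (left out, the last holds). The fingers move at their own pace and stop on an object; "grip_force" is the grip in N (left out, the last holds). Time passes only in rows, so rows that repeat a pose let the fingers close, or fill a call up. It gives the time, the measured TCP pose, the force, the opening and the grip force at its end, in the units of the state.
- get_state(): the state, without advancing time (a new reading comes with each control period).
- get_image(name): name is "scene" or "side" or "wrist"; returns the picture (384x512x3 uint8, red, green, blue); there is no depth.
- calibration(name): a dict with "vfov" (degrees; the focal length in pixels is half the picture's height over the tangent of half this angle, whatever the lens; pixels are square), "cx", "cy" (the principal point, pixels), "rvec" (rotation vector, rad) and "tvec" (3), from world to camera coordinates, as OpenCV has them; the wrist camera has in their place "hand_eye" (4x4, takes a point from camera to tool coordinates, whose origin is the TCP and whose axes are the flange's). Camera axes: x right, y down, z forward; pixel columns grow to the right and rows downward; lengths in m; the calibration is good to about 2 mm. The wrist camera is an equidistant fisheye: a pixel r from the principal point sees the ray r / f radians off the axis. A picture is of the moment at which its call begins: read the wrist's pose just before it. calibration takes no time and is no camera call.
- close_job(): hands the job in; it is judged then, once.
The state is a dict: "time": time; "joint_positions": joint angles; "qd": joint speeds; "joint_torque": joint torques, N m; "position": TCP position; "tool_rot": TCP orientation; "ft_force": force on the tool from outside, world axes, zero at the start; "torque": the same for the moment, N m; "grip_width": opening from 0.0 (shut) to 1.0 (fully open); "grip_force": force on a finger pad.
Only numpy, scipy, OpenCV 4.12 (cv2) and the standard library are available. Lean on these libraries where they do the work, as an engineer would, in place of code of your own. Each camera call takes 0.05 s, during which the arm holds its last target. There are 200 camera calls.

## Task

Do the daily stop-button check on the colour mixer with your fingertips only, gripping nothing: press the mushroom stop button in until it latches, let go so that it is seen to stay in by itself, then push its lobes round clockwise until it pops out again. When it is out and you have let go of it, press the round reset button fully in and release it. Be gentle with the stop button, and leave the square start button, the speed knob and everything standing about as they are.

Things in the scene. Friction and masses are not known exactly. Their poses are not given: they have to be found in the camera images.
- mixer: White bench-top hair-colour mixer, bolted down: base 260 x 500 x 75 mm (x, y, z), origin under its centre. Its flat top is the control deck; the mixing unit (y 90 to 250 mm) stands up to 385 mm high. Control centres in this frame (x, y, mm): stop button (-30, -165), round reset button (-60, -50), square start button (30, -50), speed knob (-5, 30).
- stop_head (a point): Top centre of the mushroom head, moving and turning with it; z is its upright turning axis, x runs through both lobes (at rest: the mixer's x). Cap 40 mm across, 18 mm thick, flat top 18 mm across; two opposite lobes 22 mm wide (flanks at y = +-11 mm), reaching 31 mm from the axis, 4 to 18 mm below the top. Out: top 42 mm above the deck. Fixed bezel below: 40 mm across, 12 mm high.
- stop_press (a joint): Push-in of the stop button, m: 0 out, 0.008 latched against its hard stop. It resists with about 3 N at first, 9 N at 2 to 3 mm, nothing at 6 mm, then snaps in by itself and stays: push it 7 to 8 mm. It will not latch while held turned.
- stop_twist (a joint): Turn of the head, rad, growing clockwise seen from above: 0 at rest, stop at 0.8; a light spring (0.01 to 0.05 N m) turns it back when let go. When latched, a turn of 0.35 to 0.6 (up to about 10 N at a lobe) frees it and it springs up 8 mm, sliding up along the finger; turn to about 0.7 to be sure.
- reset_top (a point): Top centre of the round reset button, a black cylinder 26 mm in diameter, 14 mm proud of the deck in a bezel 36 mm in diameter and 4 mm high.
- reset (a joint): Travel of the reset button, m: 0 out, 0.006 fully in; a spring of 1.5 N at first, 5 N fully in, pushes it out again.
- start_top (a point): Top centre of the square start button (26 x 26 mm, 14 mm proud of the deck, 90 mm farther along the mixer's x than the reset button): not to be pressed.
- start (a joint): Travel of the start button, m: 0 out, 0.006 fully in.
- speed_pointer (a point): Tip of the pointer bar on the speed knob (40 mm in diameter, 24 mm above the deck; the tip is 18 mm from its axis): not to be turned.
- tube_deck: Aluminium colour tube lying on the deck beyond the stop button, 130 mm long along its x, 36 mm wide, 30 mm high; origin under its middle. A bystander.
- tube_table: Red colour tube of the same size on the table. A bystander.
- bowl: Black mixing bowl, 124 mm in diameter, 55 mm high, origin under its centre, on the table. A bystander.
- beaker: Clear measuring cup, 68 mm in diameter, 85 mm high, origin under its centre. A bystander.
- bottle: Red bottle with white cap, 64 mm in diameter, 170 mm high, origin under its centre. A bystander.
- pack: Carton of colour, 40 x 150 x 36 mm, origin under its centre, lying on the deck beyond the start button. A bystander.
- brush: Black tint brush lying along its x, 190 mm long, 50 mm wide, 10 mm high. A bystander.

How it is judged:
On the way, in this order (a step that is already met when the one before it is completed fails the run):
1. the stop button is in and stays in with the fingers off it (value of joint stop_press above 0.0068 m and contact force between the fingers and stop_press below 0.2 N), for 0.2 s.
2. the head is then turned clockwise (value of joint stop_twist above 0.25 rad), for 0.02 s.
3. the stop button has popped out, is back straight and is let go (value of joint stop_press below 0.0015 m and value of joint stop_twist below 0.12 rad and contact force between the fingers and stop_press below 0.2 N), for 0.2 s.
4. the reset button is pressed fully in (value of joint reset above 0.005 m), for 0.05 s.
At the end, for the whole second after the job is handed in: The stop button is out (within 1.5 mm) and straight (within 0.12 rad), the reset and start buttons are out (within 1.5 mm), the speed knob's pointer is within 8 mm and the loose things within 30 mm of where they began (value of joint each of stop_press, reset, start below 0.0015 m and value of joint stop_twist below 0.12 rad and distance of each of tube_deck, tube_table, bowl, beaker, bottle, pack, brush from where it was at the start of the episode below 0.03 m and distance of speed_pointer from where it was at the start of the episode below 0.008 m); the robot touches nothing.
It fails at once if the reset button is pressed while the stop button is still in (value of joint reset above 0.003 m and value of joint stop_press above 0.004 m).
It fails at once if the start button is pressed (value of joint start above 0.003 m).
It fails at once if the speed knob is turned (distance of speed_pointer from where it was at the start of the episode above 0.008 m).
It fails at once if the stop button is gripped or struck hard (over 35 N) (contact force between the fingers and stop_press above 35 N).
It fails at once if a loose thing is lifted, carried or knocked away (over 30 mm) (distance of any of tube_deck, tube_table, bowl, beaker, bottle, pack, brush from where it was at the start of the episode above 0.03 m).
It also fails if it takes over 45 s, if anything falls off the work surface, if the arm or the gripper's body presses on something with over 40 N, if the wrist force passes 120 N, or if a joint passes its speed limit or range.

## Working session

There is one attempt and no reset: what is moved stays moved. The work goes in short steps, Python scripts to look and compute and a tool call to move; the robot and the scene stay as the last step left them, time stands still between calls to the robot, and variables do not carry over. Pictures are saved under pics/ and viewed, at most 10 in all, crops included, and the job is handed in when it is done.

Besides the shell and the picture viewer there is one more tool, called as name(argument=value, ...), one argument or row to a line, values as JSON. send_rows: Moves the arm, as the interface text tells. Its arguments: {"type":"object","properties":{"xyz":{"type":"array"},"dr":{"type":"array"},"jaw":{"type":"number"},"grip_force":{"type":"number"}},"required":["xyz","dr"]}

```bash
mkdir -p pics; ls; cat > h.py <<'E'
from bench import *
import numpy as np, cv2
from scipy.spatial.transform import Rotation as R
def ray(name,u,v,st=None):
    c=calibration(name)
    f=192/np.tan(np.radians(c['vfov'])/2)
    if name!='wrist':
        Rm=R.from_rotvec(np.ravel(c['rvec'])).as_matrix(); t=np.ravel(c['tvec'])
        d=Rm.T@np.array([(u-c['cx'])/f,(v-c['cy'])/f,1]); return -Rm.T@t, d/np.linalg.norm(d)
    dx,dy=u-c['cx'],v-c['cy']; r=np.hypot(dx,dy); th=r/f
    d=np.array([np.sin(th)*dx/max(r,1e-9),np.sin(th)*dy/max(r,1e-9),np.cos(th)])
    H=np.array(c['hand_eye']); T=R.from_rotvec(st['tool_rot']).as_matrix()
    return T@H[:3,3]+np.array(st['position']), T@H[:3,:3]@d
def proj(name,p,st=None):
    c=calibration(name); f=192/np.tan(np.radians(c['vfov'])/2)
    if name!='wrist':
        q=R.from_rotvec(np.ravel(c['rvec'])).as_matrix()@p+np.ravel(c['tvec']); return c['cx']+f*q[0]/q[2],c['cy']+f*q[1]/q[2]
    H=np.array(c['hand_eye']); T=R.from_rotvec(st['tool_rot']).as_matrix()
    q=H[:3,:3].T@(T.T@(np.array(p)-st['position'])-H[:3,3]); r=np.hypot(q[0],q[1]); th=np.arctan2(r,q[2])
    return c['cx']+f*th*q[0]/r,c['cy']+f*th*q[1]/r
def atz(name,u,v,z,st=None):
    o,d=ray(name,u,v,st); return o+d*(z-o[2])/d[2]
def tri(rays):
    A=sum(np.eye(3)-np.outer(d,d) for o,d in rays); b=sum((np.eye(3)-np.outer(d,d))@o for o,d in rays); p=np.linalg.solve(A,b)
    return p,[np.linalg.norm((np.eye(3)-np.outer(d,d))@(p-o)) for o,d in rays]
def snap(name,fn,box=None,s=1):
    im=get_image(name)[:,:,::-1]; np.save('pics/'+fn+'.npy',im)
    crop(fn,fn,box,s)
def crop(src,fn,box=None,s=1):
    im=np.load('pics/'+src+'.npy')
    if box: im=im[box[1]:box[3],box[0]:box[2]]
    cv2.imwrite('pics/'+fn+'.png',cv2.resize(np.ascontiguousarray(im),None,fx=s,fy=s,interpolation=cv2.INTER_CUBIC))
E
python3 - <<'E'
from h import *
s=get_state(); print({k:np.round(v,3).tolist() for k,v in s.items()})
import bench; print([n for n in dir(bench) if 'nose' in n.lower()], globals().get('nose_length'))
for n in('scene','side','wrist'): print(n,calibration(n))
snap('scene','a_scene',None,1.5); snap('side','a_side',None,1.5); snap('wrist','a_wrist',None,1.5)
E
```

```text
pics
{'time': 0.0, 'joint_positions': [-1.156, 0.322, -0.07, 1.452, 0.023, 1.371, -0.057], 'qd': [-0.001, 0.001, 0.001, 0.001, 0.001, 0.001, -0.001], 'joint_torque': [0.0, -49.127, -0.404, -31.252, -0.064, 0.044, 0.0], 'position': [0.253, 0.598, 0.238], 'tool_rot': [-0.625, -3.078, 0.003], 'ft_force': [-0.139, 0.062, 0.697], 'torque': [0.003, -0.006, -0.026], 'grip_force': 0.0, 'grip_width': 1.002}
['nose_length'] 0.017
scene {'vfov': 42.64971930270093, 'cx': 258.2926794264471, 'cy': 189.97302000609207, 'rvec': array([ 1.73934993,  1.78759399, -0.72360728]), 'tvec': array([ 0.01584502, -0.30755165,  2.16734934])}
side {'vfov': 45.60315912075278, 'cx': 255.8392000382494, 'cy': 197.2260588946097, 'rvec': array([ 2.06418879, -0.64367277,  0.36164521]), 'tvec': array([-0.44066352,  0.23709433,  1.11574445])}
wrist {'vfov': 65.70646984690485, 'cx': 256.0925853117082, 'cy': 192.1332558764346, 'hand_eye': array([[ 4.15249286e-04, -9.67195426e-01, -2.54033140e-01,
         6.87498716e-02],
       [ 9.99999627e-01,  5.94127518e-04, -6.27431077e-04,
         4.17839675e-04],
       [ 7.57776546e-04, -2.54032785e-01,  9.67195311e-01,
        -1.44623140e-01],
       [ 0.00000000e+00,  0.00000000e+00,  0.00000000e+00,
         1.00000000e+00]])}
```

View pics/a_scene.png

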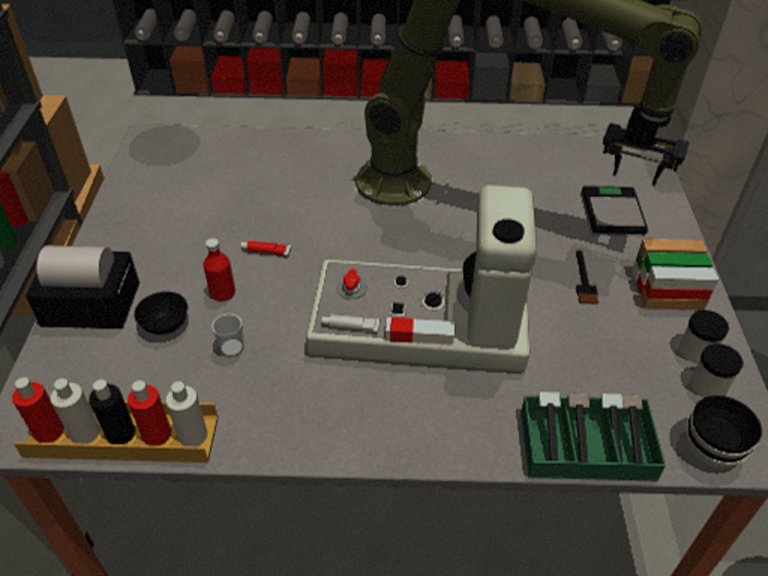

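View pics/a_side.png

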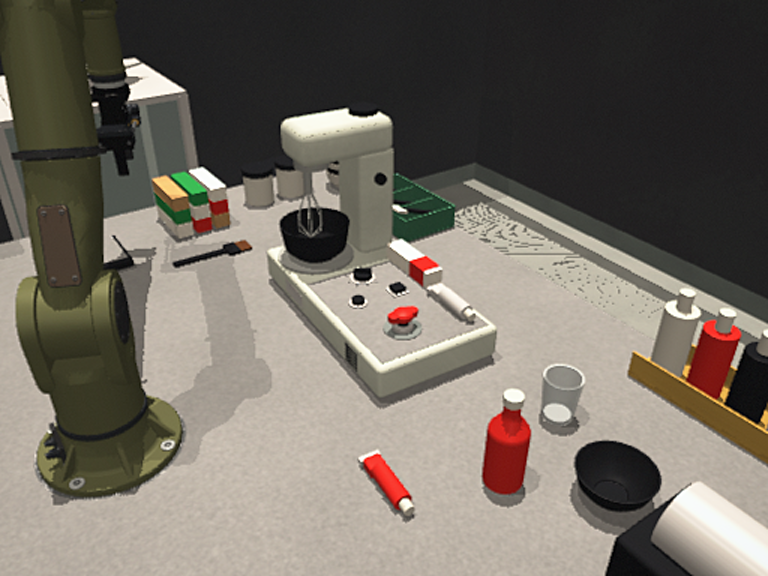

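The scene view (×1.5) shows the stop head at about (351,278), reset (401,281), start (398,308) and knob (433,298). In the side view they are at about (403,313), (358,299), (399,287) and (362,272).

```bash
python3 - <<'E'
from h import *
P={'stop':((351,274),(403,311)),'reset':((401,280),(358,298)),'start':((398,307),(399,286)),'knob':((433,298),(362,271))}
W={}
for k,(a,b) in P.items():
    p,e=tri([ray('scene',a[0]/1.5,a[1]/1.5),ray('side',b[0]/1.5,b[1]/1.5)]); W[k]=p; print(k,p.round(4),np.round(e,4))
L={'stop':(-30,-165),'reset':(-60,-50),'start':(30,-50),'knob':(-5,30)}
A=np.array([L[k] for k in L])/1e3; B=np.array([W[k][:2] for k in L])
a,b=A-A.mean(0),B-B.mean(0)
th=np.arctan2((a[:,0]*b[:,1]-a[:,1]*b[:,0]).sum(),(a*b).sum()); Rm=np.array([[np.cos(th),-np.sin(th)],[np.sin(th),np.cos(th)]])
o=B.mean(0)-Rm@A.mean(0); print('yaw',th,'o',o,(A@Rm.T+o-B).round(4))
T=R.from_rotvec(get_state()['tool_rot']).as_matrix(); print(T.round(3))
E
```

```text
stop [ 0.5132 -0.0916  0.1136] [0.0015 0.0015]
reset [0.4957 0.0278 0.0826] [0.001 0.001]
start [0.5866 0.0204 0.0835] [0.001 0.001]
knob [0.5554 0.1032 0.0863] [0.0017 0.0017]
yaw -0.08682721946515275 o [0.5590005  0.07207318] [[ 0.0016  0.0019]
 [-0.0008 -0.0004]
 [-0.0021 -0.0007]
 [ 0.0013 -0.0009]]
[[-0.921  0.39  -0.   ]
 [ 0.39   0.921 -0.001]
 [-0.    -0.001 -1.   ]]
```

```bash
python3 - <<'E'
from h import *
th=-0.087;o=np.array([.559,.072]);Rm=np.array([[np.cos(th),-np.sin(th)],[np.sin(th),np.cos(th)]])
def m(p): return np.r_[p[:2].round(3),(Rm.T@(p[:2]-o)).round(3)]
for n,u,v,z in [('scene',481,190,.38),('scene',532,190,.38),('scene',481,240,.38),('scene',534,245,.38),('scene',320,318,.09),('scene',320,328,.077),('scene',380,334,.077),('scene',388,337,.077),('scene',378,318,.09),('side',283,122,.38),('side',283,150,.29),('side',305,160,.29)]:
    print(n,u,v,m(atz(n,u/1.5,v/1.5,z)))
E
```

```text
scene 481 190 [ 0.526  0.186 -0.043  0.111]
scene 532 190 [ 0.522  0.292 -0.056  0.216]
scene 481 240 [0.681 0.176 0.112 0.114]
scene 534 245 [0.692 0.276 0.114 0.215]
scene 320 318 [ 0.631 -0.154  0.092 -0.219]
scene 320 328 [ 0.65  -0.153  0.11  -0.216]
scene 380 334 [ 0.663 -0.018  0.112 -0.081]
scene 388 337 [ 0.671  0.     0.118 -0.062]
scene 378 318 [ 0.627 -0.024  0.076 -0.089]
side 283 122 [ 0.466  0.237 -0.107  0.156]
side 283 150 [ 0.503  0.322 -0.077  0.244]
side 305 160 [ 0.514  0.248 -0.06   0.171]
```

send_rows(
  xyz=[
    [-26,-32,0],
    [-52,-64,0],
    [-79,-96,0],
    [-106,-128,0],
    [-132,-160,0],
    [-158,-192,0],
    [-185,-224,0],
    [-212,-256,0],
    [-238,-288,0],
    [-238,-288,0],
  ],
  dr=[
    [0,0,-0.04],
    [0,0,-0.08],
    [0,0,-0.13],
    [0,0,-0.18],
    [0,0,-0.22],
    [0,0,-0.27],
    [0,0,-0.31],
    [0,0,-0.36],
    [0,0,-0.4],
    [0,0,-0.4],
  ],
  jaw=0,
  grip_force=10,
)

```text
time: 0.98
position: [0.3632, 0.2322, 0.2396]
tool_rot: [0.017, 3.141, -0.004]
ft_force: [-0.2, -0.6, -0.4]
grip_width: 0.326
grip_force: 0.0
```

send_rows(
  xyz=[
    [-7,-36,0],
    [-14,-72,0],
    [-21,-108,0],
    [-28,-144,0],
    [-35,-180,0],
    [-42,-216,0],
    [-49,-252,0],
    [-84,-276,0],
    [-118,-300,0],
    [-151,-322,0],
  ],
  dr=[
    [0,0,0],
    [0,0,0],
    [0,0,0],
    [0,0,0],
    [0,0,0],
    [0,0,0],
    [0,0,0],
    [0,0,0],
    [0,0,0],
    [0,0,0],
  ],
)

```text
time: 1.82
position: [0.5124, -0.0832, 0.2402]
tool_rot: [0.002, 3.139, 0.001]
ft_force: [0.2, 0.2, -0.1]
grip_width: 0.009
grip_force: 0.0
```

```bash
python3 - <<'E'
from h import *
import json
s=get_state(); snap('wrist','b_wrist',None,1.5); print(s['position'],s['tool_rot'],s['joint_positions'],s['time'])
json.dump({k:np.array(v).tolist() for k,v in s.items()},open('b.json','w'))
for p in [(.513,-.0916,.117),(.4957,.0278,.089),(.5866,.0204,.089)]: print(np.array(proj('wrist',np.array(p),s))*1.5)
E
```

```text
[ 0.51236962 -0.08323419  0.24018414] [2.31371500e-03 3.13939110e+00 1.34602967e-03] [-0.54437211  0.02965559  0.67401488  1.7945986  -0.02026506  1.32179732
  1.70370578] 1.8167
[370.38315482 286.2302532 ]
[542.06158681 252.25362872]
[521.15721584 371.10343814]
```

View pics/b_wrist.png

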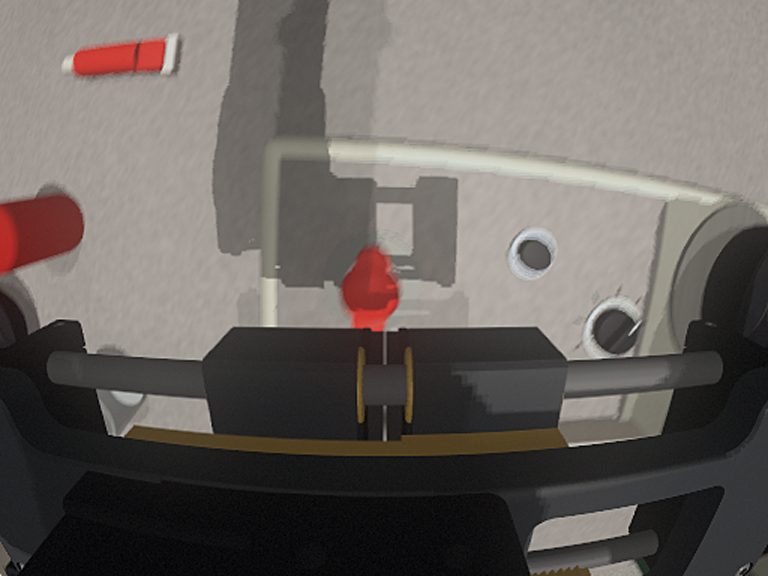

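The wrist view shows the head centred at (371,287), which matches the triangulated position, and the reset top at (536,254). I'll go down above the stop button.

send_rows(
  xyz=[
    [0,-3,25],
    [-1,-8,50],
    [-1,-8,75],
    [-1,-8,95],
    [-1,-8,103],
    [-1,-8,105],
    [-1,-8,105],
    [-1,-8,105],
    [-1,-8,105],
    [-1,-8,105],
  ],
  dr=[
    [0,0,0],
    [0,0,0],
    [0,0,0],
    [0,0,0],
    [0,0,0],
    [0,0,0],
    [0,0,0],
    [0,0,0],
    [0,0,0],
    [0,0,0],
  ],
)

```text
time: 2.7
position: [0.513, -0.0896, 0.1357]
tool_rot: [0.001, 3.139, 0.001]
ft_force: [0.3, -0.6, 0.2]
grip_width: 0.003
grip_force: 0.0
```

send_rows(
  xyz=[
    [0,-1,1],
    [0,-1,1.5],
    [0,-1,2],
    [0,-1,2.5],
    [0,-1,3],
    [0,-1,3.5],
    [0,-1,4],
    [0,-1,4],
    [0,-1,4],
    [0,-1,4],
  ],
  dr=[
    [0,0,0],
    [0,0,0],
    [0,0,0],
    [0,0,0],
    [0,0,0],
    [0,0,0],
    [0,0,0],
    [0,0,0],
    [0,0,0],
    [0,0,0],
  ],
)

```text
time: 3.53
position: [0.513, -0.0906, 0.1319]
tool_rot: [0.001, 3.14, 0.001]
ft_force: [-2.6, 0.4, 9.1]
grip_width: 0.005
grip_force: 4.5
```

send_rows(
  xyz=[
    [0,0,1],
    [0,0,2],
    [0,0,3],
    [0,0,4],
    [0,0,4.5],
    [0,0,5],
    [0,0,5],
    [0,0,5],
    [0,0,5],
    [0,0,5],
  ],
  dr=[
    [0,0,0],
    [0,0,0],
    [0,0,0],
    [0,0,0],
    [0,0,0],
    [0,0,0],
    [0,0,0],
    [0,0,0],
    [0,0,0],
    [0,0,0],
  ],
)

```text
time: 4.37
position: [0.5121, -0.0908, 0.126]
tool_rot: [-0.002, -3.141, -0.0]
ft_force: [-2.2, 0.4, 5.6]
grip_width: 0.003
grip_force: 3.1
```

send_rows(
  xyz=[
    [0,0,-3],
    [0,0,-8],
    [0,0,-20],
    [0,0,-45],
    [0,0,-70],
    [0,0,-70],
    [0,0,-70],
    [0,0,-70],
    [0,0,-70],
    [0,0,-70],
  ],
  dr=[
    [0,0,0],
    [0,0,0],
    [0,0,0],
    [0,0,0],
    [0,0,0],
    [0,0,0],
    [0,0,0],
    [0,0,0],
    [0,0,0],
    [0,0,0],
  ],
  jaw=50,
)

```text
time: 5.2
position: [0.5114, -0.0905, 0.1946]
tool_rot: [-0.001, -3.14, 0.0]
ft_force: [-0.1, -0.1, 0.8]
grip_width: 0.565
grip_force: 0.0
```

```bash
python3 - <<'E'
from h import *
import json
s=get_state(); snap('wrist','c_wrist',(150,100,406,292),3); print(s['position'],s['tool_rot'],s['grip_width'],s['time'])
json.dump({k:np.array(v).tolist() for k,v in s.items()},open('c.json','w'))
f=lambda p:(np.array(proj('wrist',np.array(p),s))-[150,100])*3
for p in [(.5135,-.091,.109),(.5135,-.091,.117),(.4957,.024,.089)]: print(f(p))
E
```

```text
[ 0.51139776 -0.0905468   0.19456134] [-1.18858397e-03 -3.13960427e+00  2.19364143e-04] 0.5645376932956996 5.2
[316.32367639 314.05846254]
[316.22841735 323.00570736]
[693.93564742 236.67950238]
```

View pics/c_wrist.png

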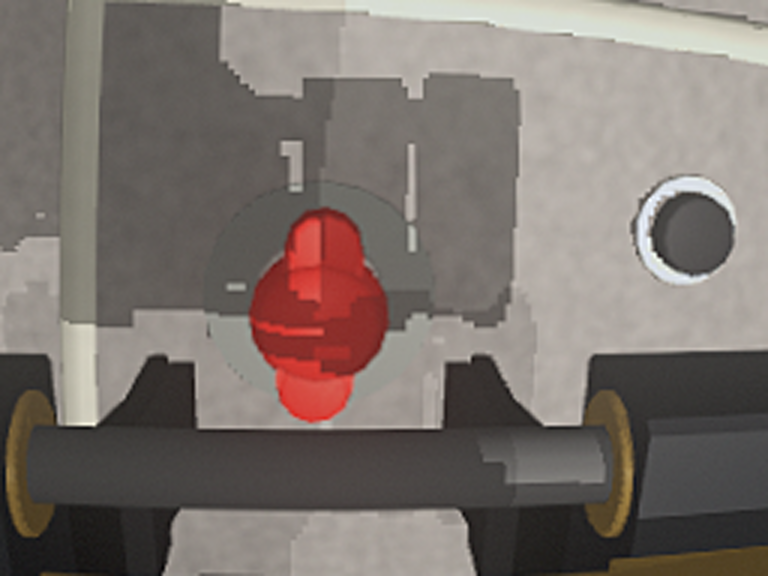

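send_rows(
  xyz=[
    [-1.5,0,20],
    [-1.5,0,40],
    [-1.5,0,60],
    [-1.5,0,72],
    [-1.5,0,80],
    [-1.5,0,83],
    [-1.5,0,83],
    [-1.5,0,83],
    [-1.5,0,83],
    [-1.5,0,83],
  ],
  dr=[
    [0,0,0],
    [0,0,0.06],
    [0,0,0.12],
    [0,0,0.18],
    [0,0,0.24],
    [0,0,0.3],
    [0,0,0.35],
    [0,0,0.4],
    [0,0,0.4],
    [0,0,0.4],
  ],
)

```text
time: 6.08
position: [0.5134, -0.0907, 0.1121]
tool_rot: [-0.623, -3.078, 0.001]
ft_force: [-0.3, 1.1, 0.5]
grip_width: 0.577
grip_force: 0.0
```

send_rows(
  xyz=[
    [0,0,0],
    [0,0,0],
    [0,0,0],
    [0,0,0],
    [0,0,0],
    [0,0,0],
    [0,0,0],
    [0,0,0],
    [0,0,0],
    [0,0,0],
  ],
  dr=[
    [0,0,0.1],
    [0,0,0.2],
    [0,0,0.3],
    [0,0,0.38],
    [0,0,0.44],
    [0,0,0.5],
    [0,0,0.56],
    [0,0,0.62],
    [0,0,0.68],
    [0,0,0.68],
  ],
)

```text
time: 6.92
position: [0.5135, -0.0894, 0.1124]
tool_rot: [-1.615, -2.693, -0.002]
ft_force: [-0.8, 3.3, 0.5]
grip_width: 0.573
grip_force: 1.1
```

send_rows(
  xyz=[
    [0,0,0],
    [0,0,0],
    [0,0,0],
    [0,0,0],
    [0,0,0],
    [0,0,0],
    [0,0,0],
    [0,0,0],
    [0,0,0],
    [0,0,0],
  ],
  dr=[
    [0,0,0.06],
    [0,0,0.12],
    [0,0,0.18],
    [0,0,0.24],
    [0,0,0.3],
    [0,0,0.36],
    [0,0,0.4],
    [0,0,0.44],
    [0,0,0.44],
    [0,0,0.44],
  ],
)

```text
time: 7.75
position: [0.5147, -0.0906, 0.113]
tool_rot: [2.16, 2.278, 0.002]
ft_force: [3.2, 1.3, 0.4]
grip_width: 0.577
grip_force: 1.4
```

```bash
python3 - <<'E'
from h import *
s=get_state(); print(s['torque'],s['ft_force'],s['grip_force'],s['tool_rot'])
snap('side','d_side',(220,160,320,235),6)
E
```

```text
[ 0.09631038 -0.58096295  0.04989615] [3.16553481 1.26995618 0.43329483] 1.368970200419426 [2.16042538e+00 2.27837334e+00 2.15064421e-03]
```

View pics/d_side.png

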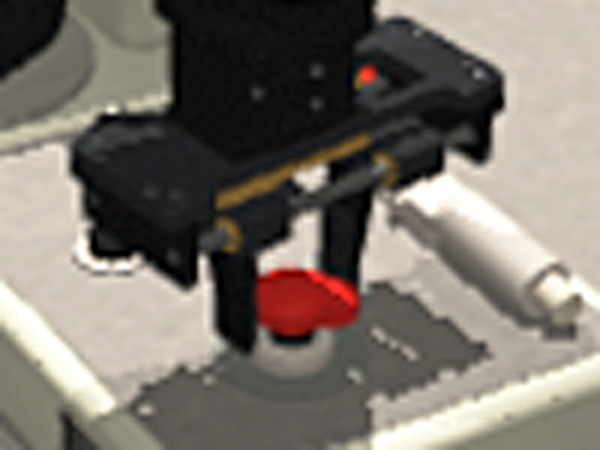

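The side view shows the head (305,300) turned and raised, with its dark stem visible above the bezel, so it has popped out. I'll turn back and lift.

send_rows(
  xyz=[
    [0,0,0],
    [0,0,0],
    [0,0,0],
    [0,0,0],
    [0,0,0],
    [0,0,0],
    [0,0,0],
    [0,0,0],
    [0,0,0],
    [0,0,0],
  ],
  dr=[
    [0,0,-0.1],
    [0,0,-0.22],
    [0,0,-0.34],
    [0,0,-0.46],
    [0,0,-0.58],
    [0,0,-0.7],
    [0,0,-0.82],
    [0,0,-0.94],
    [0,0,-1.06],
    [0,0,-1.12],
  ],
)

```text
time: 8.63
position: [0.5127, -0.0913, 0.1122]
tool_rot: [-0.615, -3.079, 0.001]
ft_force: [-0.7, 0.1, 0.1]
grip_width: 0.574
grip_force: 0.0
```

send_rows(
  xyz=[
    [0,0,0],
    [0,0,0],
    [0,0,-10],
    [0,0,-25],
    [0,0,-45],
    [0,0,-70],
    [0,0,-80],
    [0,0,-80],
    [0,0,-80],
    [0,0,-80],
  ],
  dr=[
    [0,0,-0.2],
    [0,0,-0.3],
    [0,0,-0.4],
    [0,0,-0.4],
    [0,0,-0.4],
    [0,0,-0.4],
    [0,0,-0.4],
    [0,0,-0.4],
    [0,0,-0.4],
    [0,0,-0.4],
  ],
)

```text
time: 9.47
position: [0.5126, -0.0905, 0.1911]
tool_rot: [-0.0, -3.139, -0.0]
ft_force: [-0.1, -0.6, -0.0]
grip_width: 0.576
grip_force: 0.0
```

```bash
python3 - <<'E'
from h import *
s=get_state(); print(s['position'],s['tool_rot'],s['ft_force'],s['time'])
snap('wrist','e_wrist',(150,100,406,292),3)
print((np.array(proj('wrist',np.array((.495,.024,.089)),s))-[150,100])*3)
E
```

```text
[ 0.51264223 -0.09054627  0.19108476] [-4.68202665e-04 -3.13918429e+00 -2.72518399e-05] [-0.07405864 -0.64817827 -0.00720803] 9.4667
[698.87372244 233.09003389]
```

View pics/e_wrist.png

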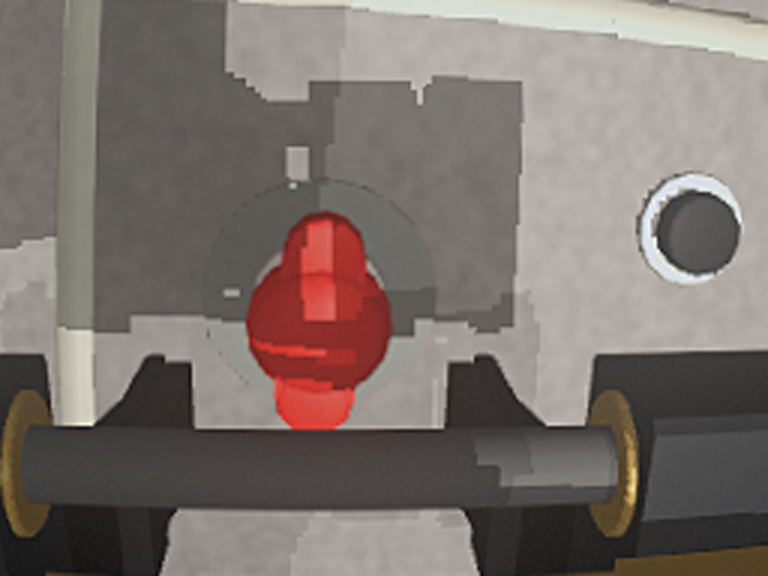

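The head is out and straight at (319,320), and the reset centre is at (699,232), as predicted. Next is reset.

send_rows(
  xyz=[
    [4,25,0],
    [9,55,0],
    [14,85,0],
    [17.5,114,0],
    [17.5,114.5,0],
    [17.5,114.5,20],
    [17.5,114.5,45],
    [17.5,114.5,65],
    [17.5,114.5,76],
    [17.5,114.5,80],
  ],
  dr=[
    [0,0,0],
    [0,0,0],
    [0,0,0],
    [0,0,0],
    [0,0,0],
    [0,0,0],
    [0,0,0],
    [0,0,0],
    [0,0,0],
    [0,0,0],
  ],
  jaw=0,
)

```text
time: 10.35
position: [0.4943, 0.0232, 0.1099]
tool_rot: [-0.001, -3.137, 0.003]
ft_force: [0.0, 0.1, 0.0]
grip_width: 0.011
grip_force: 0.0
```

send_rows(
  xyz=[
    [0,0,2],
    [0,0,3],
    [0,0,4],
    [0,0,5],
    [0,0,6],
    [0,0,7],
    [0,0,7],
    [0,0,7],
    [0,0,7],
    [0,0,7],
  ],
  dr=[
    [0,0,0],
    [0,0,0],
    [0,0,0],
    [0,0,0],
    [0,0,0],
    [0,0,0],
    [0,0,0],
    [0,0,0],
    [0,0,0],
    [0,0,0],
  ],
)

```text
time: 11.18
position: [0.4967, 0.0239, 0.1059]
tool_rot: [0.001, 3.141, 0.0]
ft_force: [0.6, -0.2, 0.8]
grip_width: 0.002
grip_force: 0.8
```

send_rows(
  xyz=[
    [0,0,1],
    [0,0,2],
    [0,0,3],
    [0,0,4],
    [0,0,5],
    [0,0,6],
    [0,0,6],
    [0,0,6],
    [0,0,6],
    [0,0,6],
  ],
  dr=[
    [0,0,0],
    [0,0,0],
    [0,0,0],
    [0,0,0],
    [0,0,0],
    [0,0,0],
    [0,0,0],
    [0,0,0],
    [0,0,0],
    [0,0,0],
  ],
)

```text
time: 12.02
position: [0.4967, 0.0239, 0.1004]
tool_rot: [0.001, 3.141, 0.001]
ft_force: [-1.1, 0.0, 8.9]
grip_width: 0.004
grip_force: 4.3
```

send_rows(
  xyz=[
    [0,0,1],
    [0,0,1],
    [0,0,0],
    [0,0,-5],
    [0,0,-15],
    [0,0,-35],
    [0,0,-60],
    [0,0,-80],
    [0,0,-80],
    [0,0,-80],
  ],
  dr=[
    [0,0,0],
    [0,0,0],
    [0,0,0],
    [0,0,0],
    [0,0,0],
    [0,0,0],
    [0,0,0],
    [0,0,0],
    [0,0,0],
    [0,0,0],
  ],
)

```text
time: 12.85
position: [0.4962, 0.0238, 0.1803]
tool_rot: [0.001, 3.141, 0.001]
ft_force: [0.2, -0.3, 0.8]
grip_width: 0.008
grip_force: 0.0
```

```bash
python3 - <<'E'
from h import *
s=get_state(); print(s['position'],s['ft_force'],s['time'])
snap('side','f_side',(160,120,360,270),3)
E
```

```text
[0.49619526 0.02382952 0.18029997] [ 0.15439284 -0.33564119  0.75546967] 12.85
```

View pics/f_side.png

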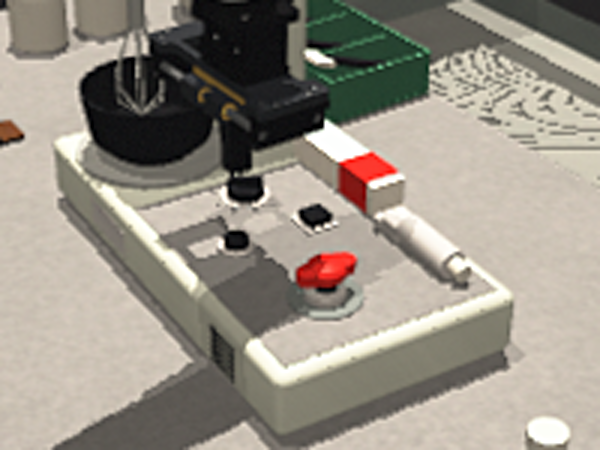

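The side view shows the stop head out and straight at (326,270) and the reset out at (236,240). Start, knob, tube and pack are undisturbed, and the gripper is clear of everything.

```bash
python3 -c "
from bench import *
print(close_job())"
```

```text
the job is handed in; nothing more can be done
None
```

The stop button was pressed until it latched, then let go, turned clockwise until it popped out and released; the reset button was then pressed fully in and released, and the job was handed in at about 13 s (the hand-in returned no verdict).

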